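# Index the jar nest plate under the retaining block of the filling bed

## Task

Change over the filling bed: take the loose white jar nest plate by its steel tab, lay it flat on the bed against the back fence, and slide it sideways under the overhanging retaining block until the block's spring plunger, first lifted by the plate, drops into the hole of the plate. Feel your way gently: the click is home, and the plate must not be rammed against the bed or the closed end of the block a little beyond. Leave it locked there, let go, and do not disturb the clip-top jar.

Things in the scene. Friction and masses are not known exactly. Their poses are not given: they have to be found in the camera images.
- nest_plate: Loose white polymer nest plate, 106 (x) x 116 (y) x 10 mm, slippery on steel, 0.2 to 0.4 kg. Origin at the centre of its underside, z up; +y is its leading end, +x its rear edge. On top a low ring for a jar's foot (80 mm outside, 6 mm high, centre x -11, y +15); near the rear edge a 15 mm through hole at x +40, y +18.
- grip_tab (a point): Centre of the top of the plate's upright steel grip tab, at its trailing end (plate x 0, y -51, 54 mm above its underside). The tab is 10 mm thick along the plate's y, 36 mm wide along x and rises 44 mm above the plate. Pinch it across the 10 mm from above. Axes as the plate's.
- bed: Fixed steel filling bed: base 142 (x) x 216 (y) mm, deck 12 mm above the table. Origin at the centre of its underside, z up. The back fence runs along its +x side, face at x +52, 12.5 mm high over the deck: a plate lying against it has its origin at x -1. A steel retaining block sits on the fence's +y half; the plate goes under it flat on the deck, moving along +y.
- pocket (a point): Point of the bed at fence face and deck level (bed x +52, y +13), middle of the range for the mouth (-y end) of the block's undercut. The block overhangs the deck by 20 mm, 12.5 mm above it, and is clamped in slots anywhere within 17 mm of its middle place along y; this point does not move with it. So the plate is home with its origin at bed y -1 to +33, found by feel only.
- plunger (a joint): Height (m) of the block's spring plunger: black knob 21 mm across, 21 mm in from the block's mouth, 13 mm from the fence; its ball nose points down. 0 = down, also at the start. The plate's leading edge lifts it 3 mm (3 to 4 N of spring, a bump of 5 to 10 N); some 45 mm on it drops to 0 into the hole and holds the plate lightly. The undercut ends 8 mm farther: too far.
- jar_capper: Fixed capping press, 190 x 180 mm and 0.58 m tall with its lever, standing on the table left of the work; go over it or round it. Origin at the centre of its underside.
- clip_jar: Swing-top glass jar, 83 x 75 mm and 114 mm tall, standing on the table between robot and bed; a bystander. Origin at the centre of its underside.

How it is judged (in metres and radians):
On the way:
1. the plate goes in under the retaining block, on the bed, and lifts the spring plunger (value of joint plunger above 0.002 m and z of nest_plate in the frame of bed below 0.016 m and contact force between nest_plate and bed above 0.5 N), for 0.05 s.
At the end, for the whole second after the job is handed in: The plate lies flat on the bed (within 2.5 mm of the deck) and square (0.06 rad), rear edge within 4 mm of the fence, under the retaining block with the plunger dropped into its hole (less than 1.5 mm short of fully down), at rest and released (value of joint plunger below 0.0015 m and x of nest_plate in the frame of bed between -0.005 and 0.003 m and y of nest_plate in the frame of bed between -0.0045 and 0.0365 m and z of nest_plate in the frame of bed between 0.009 and 0.0145 m and angle between the x axis of nest_plate and the x axis of bed, either way round below 0.06 rad and linear speed of nest_plate below 0.01 m/s); the robot touches nothing.
It fails at once if the plate pushed against the closed end of the block with more than 25 N, which would shift the clamped block (contact force between nest_plate and end_stop above 25 N).
It fails at once if the plate rammed or dropped against the bed, with more than 50 N (contact force between nest_plate and bed above 50 N).
It fails at once if the clip-top jar shifted more than 20 mm or tipped (distance of clip_jar from where it was at the start of the episode above 0.02 m or angle between clip_jar's own z axis and vertical above 0.3 rad).
It also fails if it takes over 64 s, if anything falls off the work surface, if the arm or the gripper's body presses on something with over 40 N, if the wrist force passes 120 N, or if a joint passes its speed limit or range.

## Robot

A 6-joint arm with a two-finger parallel gripper is mounted at the origin on the work surface; the furniture and walls round the work are solid. World frame = base frame: x ahead of the robot, y to its left, z up, the work surface at z = 0. Lengths are in mm, angles in rad, forces in N, time in s.
With the tool pointing down it reaches from about 325 to 875 mm from the base axis. Payload 4.4 kg.
Tool frame: the origin (TCP) lies on the centre line of the jaws, within the pads' length; the fingertips stand ahead of it and the grasp point (between the pads) lies 6 mm ahead of it (ctrl.tcp_to_tips is the z of the fingertips in the tool frame, in mm); z points along the fingers, y is the line along which they close (so a half turn about z gives the same grasp; the last joint's range is limited). The gripper opens to 85 mm and grips with 20 to 120 N. Pads are 22 mm wide; open, the fingers measure 114 mm over their backs; the gripper's body (76 mm by 85 mm) begins 54 mm behind the grasp point. The pads swing forward as they close: fully open they stand 13 mm farther back than shut.
Start: joints at [-1.323, 0.207, 1.542, -0, 1.393, -0.15], TCP at [222.738, -530.109, 256.282] pointing down, gripper open.
Joint ranges: [-2.73, 2.73], [-0.86, 2.22], [0.23, 2.46], [-1.11, 4.25], [0.08, 2.63], [-2.82, 2.82]. Speed limits (rad/s): [2.79, 2.79, 3.14, 3.14, 3.14, 3.14].

## Interface

Orientations are given as a 3x3 rotation matrix whose columns are the frame's x, y, z axes.
In Python, from plant import ctrl, sensors, optics gives the robot as it stands. Calls block until the motion is done:
- ctrl.move_ptp(position, orientation): joint-space move of the TCP to a pose.
- ctrl.move_l(position, rot=None, vel=150, threshold=None): straight line of the TCP; rot=None keeps the orientation; vel is the mean speed in mm/s. With threshold (N) it stops when the force on the tool has changed by that much, and returns True; else False.
- ctrl.set_joints(angles): joint-space move.
- ctrl.gripper_to(opening, force=None): finger opening in mm; force is the grip in N (None keeps the last); returns when the fingers have stopped.
- ctrl.hold(seconds).
- ctrl.solve_ik(position, orientation): joint angles nearest the present ones, or None.
- sensors.read_state(): the state.
- optics.grab_frame(name): name is "scene" or "top" or "wrist"; returns (picture, depth): 420x560x3 uint8, red, green, blue; 420x560 float32, mm along the optical axis (not along the pixel's ray), 0 where there is no reading.
- optics.camera_params(name): a dict with "mtx" (3x3 intrinsics, pixels), "R" (3x3) and "t" (3): a world point X has camera coordinates R X + t; the wrist camera has in their place "T_tool_cam" (4x4, takes a point from camera to tool coordinates, whose origin is the TCP and whose axes are the flange's). Camera axes: x right, y down, z forward; pixel columns grow to the right and rows downward; lengths in mm; the calibration is good to about 2 mm. The wrist camera is an equidistant fisheye: a pixel r from the principal point sees the ray r / f radians off the axis. A picture is of the moment at which its call begins: read the wrist's pose just before it. camera_params takes no time and is no camera call.
A pose or a line that the arm cannot do raises ctrl.MotionError and nothing moves.
- ctrl.finish_job(): hands the job in; it is judged then, once.
The state is a dict: "t": time; "q": joint angles; "qvel": joint speeds; "tau": joint torques, N m; "eef_pos": TCP position; "eef_rot": TCP orientation; "force": force on the tool from outside, world axes, zero at the start; "wrist_torque": the same for the moment, N m; "grip_width": finger opening in mm; "grasp_force": force on a finger pad.
Only numpy, scipy, OpenCV 4.12 (cv2) and the standard library are available. Lean on these libraries where they do the work, as an engineer would, in place of code of your own. Each camera call takes 0.05 s, during which the arm holds its last target. There are 200 camera calls.

## Working session

There is one attempt and no reset: what is moved stays moved. The work goes in short steps, each a Python script; the robot and the scene stay as the last script left them, time stands still between calls to the robot, and variables do not carry over. Pictures are saved under pics/ and viewed, at most 10 in all, crops included, and the job is handed in when it is done.

```bash
mkdir -p pics; ls; python3 - <<'E'
from plant import ctrl,sensors,optics
import cv2,numpy as np
for n in("top","scene"):
    p,d=optics.grab_frame(n); cv2.imwrite(f"pics/{n}0.png",p[:,:,::-1]); np.savez(f"{n}0.npz",p=p,d=d)
    c=optics.camera_params(n); print(n,c["mtx"].round(1).tolist(),c["R"].round(3).tolist(),c["t"].round(1).tolist())
print(sensors.read_state()["t"],ctrl.tcp_to_tips)
E
```

```text
pics
top [[476.7, 0.0, 268.3], [0.0, 476.7, 220.8], [0.0, 0.0, 1.0]] [[0.027, -0.999, 0.035], [-0.982, -0.033, -0.188], [0.189, -0.029, -0.982]] [-117.3, 419.2, 820.2]
scene [[473.8, 0.0, 280.3], [0.0, 473.8, 207.8], [0.0, 0.0, 1.0]] [[-0.867, -0.498, -0.003], [-0.307, 0.539, -0.784], [0.392, -0.679, -0.62]] [335.6, 237.6, 750.3]
0.1 25.0
```

View pics/top0.png

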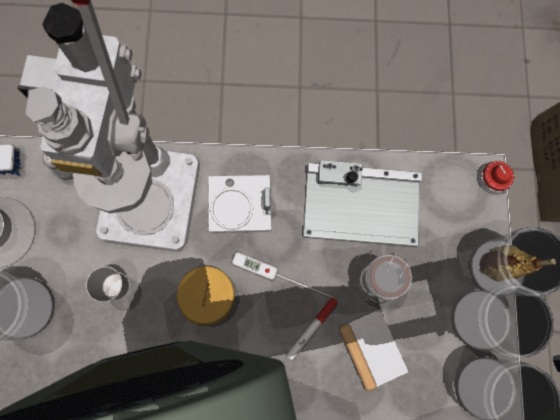

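View pics/scene0.png

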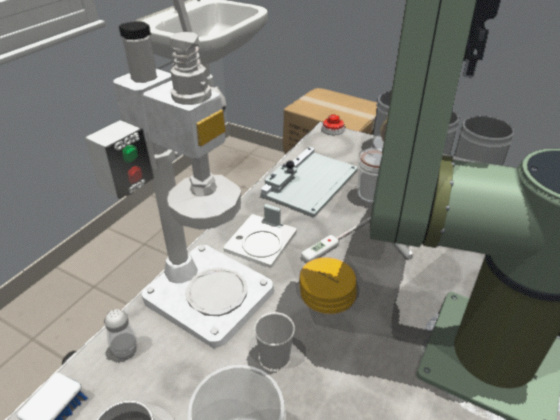

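The top view shows the plate at about (240,204) with its tab at (266,200). The bed is at about (362,205), with the block at (340,172) and the plunger knob at (352,176). The jar is at (387,278) and the capper is on the left. I'll measure next.

```bash
cat > h.py <<'E'
from plant import ctrl,sensors,optics
import cv2,numpy as np
def cloud(n,d):
    c=optics.camera_params(n);K,R,t=c["mtx"],np.array(c["R"]),np.array(c["t"])
    v,u=np.mgrid[:d.shape[0],:d.shape[1]]
    P=np.stack([(u-K[0,2])/K[0,0]*d,(v-K[1,2])/K[1,1]*d,d],-1)
    return (P-t)@R
def ray(n,uv,z):
    c=optics.camera_params(n);K,R,t=c["mtx"],np.array(c["R"]),np.array(c["t"])
    uv=np.atleast_2d(uv).astype(float)
    r=np.c_[(uv[:,0]-K[0,2])/K[0,0],(uv[:,1]-K[1,2])/K[1,1],np.ones(len(uv))]@R
    o=-R.T@t
    return o+r*((z-o[2])/r[:,2])[:,None]
E
python3 - <<'E'
from h import *
a=np.load("top0.npz");p,d=a["p"],a["d"];W=cloud("top",d)
z=W[...,2]
def rect(m,name,zz):
    m=cv2.morphologyEx(m.astype(np.uint8),cv2.MORPH_OPEN,np.ones((3,3)))
    cs=max(cv2.findContours(m,0,2)[0],key=cv2.contourArea)
    pts=ray("top",cs[:,0,:],zz)[:,:2].astype(np.float32)
    r=cv2.minAreaRect(pts);print(name,r,cv2.boxPoints(r).round(1).tolist())
roi=np.zeros(z.shape,bool)
roi[165:240,200:280]=1
rect(roi&(z>5)&(z<30),"plate-depth",10)
g=p.min(-1);print("table z",np.median(z[250:270,290:320]),"plate",z[185:195,215:222].mean(),"bed",z[210:230,320:400].mean(), "cols",p[187,217],p[245,225],p[220,360])
rect(roi&(g>190),"plate-col",10)
roi[:]=0;roi[155:255,295:430]=1
rect(roi&(z>5),"bed-depth",12)
for nm,(u0,u1,v0,v1),lo in(("tab",(255,280,180,220),35),("fence",(300,425,155,190),18),("block",(310,370,155,195),32),("jar",(355,420,250,305),60)):
    s=W[v0:v1,u0:u1].reshape(-1,3);s=s[s[:,2]>lo];print(nm,len(s),np.percentile(s,[2,50,98],axis=0).round(1).tolist())
s=W[:, :215].reshape(-1,3);s=s[(s[:,2]>40)&(s[:,0]>350)&(s[:,0]<800)];print("capper",np.percentile(s,[1,99],axis=0).round(0))
cv2.imwrite("pics/crop.png",cv2.resize(p[150:260,195:435,::-1],None,fx=3.3,fy=3.3,interpolation=cv2.INTER_CUBIC))
E
```

```text
plate-depth ((461.7781982421875, -50.00208282470703), (107.28118133544922, 114.73562622070312), 3.1714987754821777) [[405.0, 4.300000190734863], [411.3999938964844, -110.19999694824219], [518.5, -104.30000305175781], [512.2000122070312, 10.199999809265137]]
table z 1.2358494635953692 plate 24.390509312393675 bed 19.245724625662046 cols [223 221 224] [125 119 116] [200 206 203]
plate-col ((462.34747314453125, -49.89879608154297), (105.07252502441406, 114.26737213134766), 3.0021631717681885) [[406.8999938964844, 4.400000095367432], [412.8999938964844, -109.69999694824219], [517.7999877929688, -104.19999694824219], [511.79998779296875, 9.899999618530273]]
bed-depth ((471.15240478515625, -284.0962829589844), (220.77967834472656, 152.40721130371094), 86.89987182617188) [[389.1000061035156, -390.20001220703125], [541.2999877929688, -398.3999938964844], [553.2000122070312, -178.0], [401.0, -169.6999969482422]]
tab 120 [[330.8, -106.3, 37.5], [461.8, -100.6, 54.4], [481.5, -85.3, 572.5]]
fence 1617 [[499.4, -386.7, 20.8], [522.4, -250.8, 35.8], [539.8, -179.2, 65.2]]
block 912 [[498.4, -274.7, 34.1], [519.0, -235.6, 38.1], [540.5, -196.8, 66.2]]
jar 1722 [[288.7, -336.8, 70.4], [322.2, -300.9, 110.4], [356.5, -271.1, 115.1]]
capper [[396.  55.  48.]
 [555. 354. 527.]]
```

View pics/crop.png

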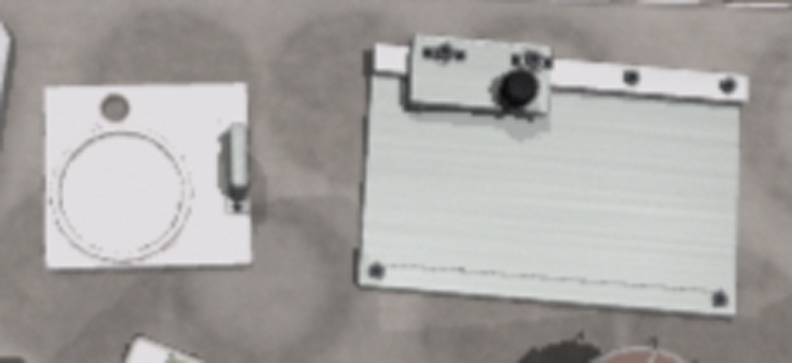

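The crop shows the plate at about +3° yaw. The bed is at about -3°, with its fence at the far side and the block's mouth at the right end of the block (crop x≈548). I'll move now, taking wrist images over the bed and over the tab on the way.

```bash
cat >> h.py <<'E'
def tool(yaw,s=1):  # tool z down, tool y = s * (plate y axis at yaw)
    y=s*np.array([-np.sin(yaw),np.cos(yaw),0]);z=np.array([0,0,-1.]);return np.c_[np.cross(y,z),y,z]
def wray(uv,zz,pos,rot):
    c=optics.camera_params("wrist");K,T=c["mtx"],np.array(c["T_tool_cam"])
    uv=np.atleast_2d(uv).astype(float);q=(uv-[K[0,2],K[1,2]]);r=np.linalg.norm(q,axis=1)
    th=r/K[0,0];dirs=np.c_[q/r[:,None]*np.sin(th)[:,None],np.cos(th)]
    dw=dirs@(np.array(rot)@T[:3,:3]).T;o=np.array(pos)+np.array(rot)@T[:3,3]
    return o+dw*((zz-o[2])/dw[:,2])[:,None]
E
python3 - <<'E'
from h import *
st=sensors.read_state();print(st["eef_rot"].round(2).tolist() if hasattr(st["eef_rot"],'round') else st["eef_rot"])
for s in(1,-1):
    q=ctrl.solve_ik([464.8,-101,44],tool(.053,s));q2=ctrl.solve_ik([470,-340,60],tool(-.054,s));print(s,q,q2)
s=min((1,-1),key=lambda s:max(abs(ctrl.solve_ik([464.8,-101,44],tool(.053,s))[5]),abs(ctrl.solve_ik([470,-340,60],tool(-.054,s))[5])));print("s",s)
c=optics.camera_params("wrist");print(c["mtx"].round(1).tolist(),c["T_tool_cam"].round(2).tolist())
for i,(x,y,yw) in enumerate(((450,-285,-.054),(455,-100,.053))):
    ctrl.move_ptp([x,y,270],tool(yw,s));ctrl.hold(.2)
    st=sensors.read_state();p,d=optics.grab_frame("wrist");cv2.imwrite(f"pics/w{i}.png",p[:,:,::-1])
    np.savez(f"w{i}.npz",p=p,d=d,pos=st["eef_pos"],rot=st["eef_rot"]);print(st["t"])
im=np.hstack([cv2.imread("pics/w0.png"),cv2.imread("pics/w1.png")]);cv2.imwrite("pics/w01.png",cv2.resize(im,(800,300)))
E
```

```text
[[0.92, 0.39, -0.0], [0.39, -0.92, 0.0], [0.0, -0.0, -1.0]]
1 [-3.96205172e-01  2.97080419e-01  1.94002168e+00 -4.44089210e-16
  9.04490558e-01 -2.02000150e+00] [-7.75412430e-01  4.48373977e-01  1.67339852e+00 -4.44089210e-16
  1.01982015e+00 -2.29220876e+00]
-1 [-3.96205172e-01  2.97080419e-01  1.94002168e+00 -4.44089210e-16
  9.04490558e-01  1.12159115e+00] [-7.75412430e-01  4.48373977e-01  1.67339852e+00 -4.44089210e-16
  1.01982015e+00  8.49383897e-01]
s -1
[[325.2, 0.0, 285.5], [0.0, 325.2, 214.0], [0.0, 0.0, 1.0]] [[-0.0, -0.95, -0.31, 80.53], [1.0, -0.0, -0.0, 0.0], [0.0, -0.31, 0.95, -118.3], [0.0, 0.0, 0.0, 1.0]]
1.5667
2.5833
```

View pics/w01.png

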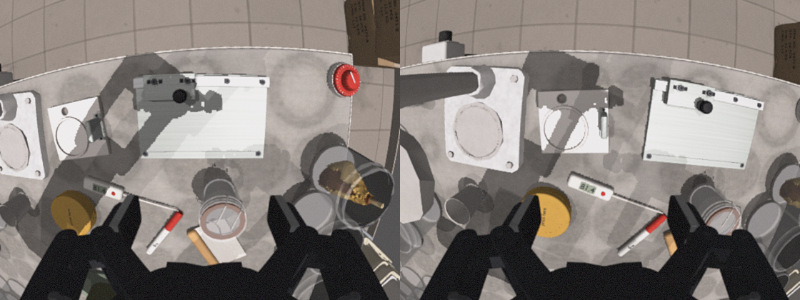

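View pics/w0.png

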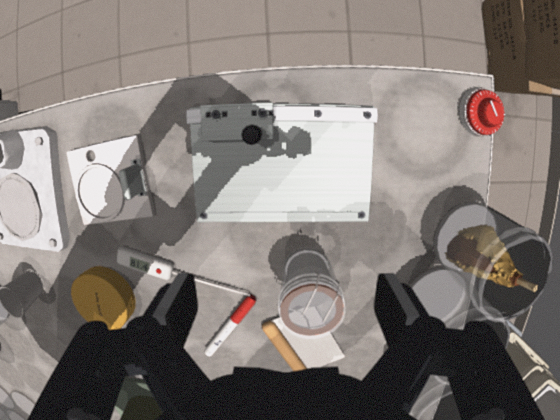

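The wrist view shows the deck front corners at (196,221) and (369,221), the knob at (251,134), and the fence's right end at about (375,110). I'll compute the bed pose from both views.

```bash
python3 - <<'E'
from h import *
a=np.load("w0.npz");b=np.load("w1.npz")
print("w0 deck front corners",wray([[196,221],[369,221]],12,a["pos"],a["rot"]).round(1).tolist())
T=lambda x,y:[195+x/3.3,150+y/3.3]
print("top deck front",ray("top",[T(357,285),T(735,313)],12).round(1).tolist())
print("top fence edges front-top",ray("top",[T(551,87),T(742,101)],24.5).round(1).tolist(),"back",ray("top",[T(551,59),T(747,76)],24.5).round(1).tolist())
# knob: dark blob from two views, triangulate by height sweep
t=np.load("top0.npz")["p"]
def blob(p,r):
    u0,u1,v0,v1=r;m=(p[v0:v1,u0:u1].max(-1)<45).astype(np.uint8)
    n,_,s,c=cv2.connectedComponentsWithStats(m);i=1+s[1:,4].argmax();print("blob",s[i],c[i]+[u0,v0]);return c[i]+[u0,v0]
k0=blob(t,(340,365,165,190));k1=blob(a["p"],(238,266,120,148))
for z in(30,40,50,60,70):print(z,ray("top",k0,z)[0,:2].round(1),wray(k1,z,a["pos"],a["rot"])[0,:2].round(1))
# fit deck front edge per column in both views (column gradient)
for nm,p,us,v,f in(("top",t,range(310,412,4),(228,252),lambda q:ray("top",q,12)),("w0",a["p"],range(210,362,4),(212,230),lambda q:wray(q,12,a["pos"],a["rot"]))):
    g=cv2.cvtColor(p,cv2.COLOR_RGB2GRAY).astype(float)
    q=[]
    for u in us:
        dd=np.diff(g[v[0]:v[1],u]);q.append([u,v[0]+dd.argmin()+.5])
    P=f(q);m,c=np.polyfit(P[:,1],P[:,0],1)
    for _ in range(3):
        r=abs(P[:,0]-m*P[:,1]-c);k=r<3;m,c=np.polyfit(P[k,1],P[k,0],1)
    print(nm,"front edge slope",m,"x at y-285",m*-285+c,k.sum())
m=(b["p"].min(-1)>150)
d=b["d"];c=optics.camera_params("wrist")["mtx"]
# tab in w1
cv2.imwrite("pics/tab.png",cv2.resize(np.vstack([b["p"][110:220,180:330],a["p"][90:200,180:330]])[:,:,::-1],None,fx=2.6,fy=2.6,interpolation=cv2.INTER_CUBIC))
E
```

```text
w0 deck front corners [[402.7, -170.5, 12.0], [390.6, -387.7, 12.0]]
top deck front [[400.9, -171.2, 12.0], [391.8, -386.8, 12.0]]
top fence edges front-top [[517.4, -279.9, 24.5], [513.2, -390.4, 24.5]] back [[534.1, -280.1, 24.5], [528.2, -393.8, 24.5]]
blob [ 6  7 11 12 90] [351.05555556 177.        ]
blob [  4   5  20  19 284] [251.42253521 134.25352113]
30 [ 513.7 -258. ] [ 505.7 -251.7]
40 [ 510.8 -255.9] [ 506.4 -252.8]
50 [ 507.8 -253.8] [ 507.1 -253.9]
60 [ 504.9 -251.7] [ 507.7 -255. ]
70 [ 501.9 -249.7] [ 508.4 -256.1]
top front edge slope 0.05097959819455921 x at y-285 396.47093221779454 26
w0 front edge slope 0.0546883322765191 x at y-285 395.92095588798605 37
```

View pics/tab.png

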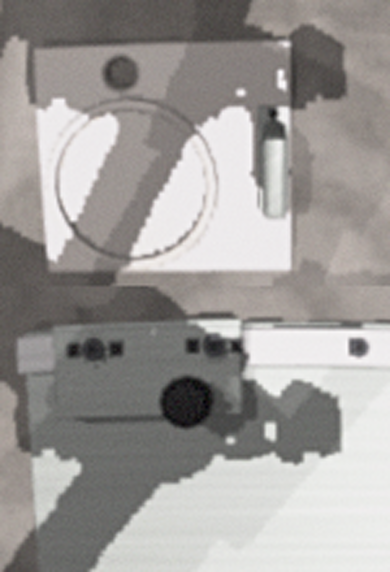

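Both views agree: the bed origin is about (467.2,-282.9) with yaw -0.053. The knob sits at bed (38.6, 31), against an expected x of 39, which puts home at about y=+13. Next I grasp the tab.

```bash
cat >> h.py <<'E'
B=np.array([467.2,-282.9]);YB=-.053;YP=.053
def bedxy(x,y): c,s=np.cos(YB),np.sin(YB);return B+[c*x-s*y,s*x+c*y]
def tabxy(x,y): return bedxy(x,y-51)   # tab when plate origin at bed x,y
def inbed(p): c,s=np.cos(YB),np.sin(YB);r=np.array(p[:2])-B;return np.array([c*r[0]+s*r[1],-s*r[0]+c*r[1]])
def show(n=""):
    s=sensors.read_state();f=np.array(s["force"]);c,sn=np.cos(YB),np.sin(YB)
    print(n,"t",round(s["t"],2),"plate",(inbed(s["eef_pos"])+[0,51]).round(2),"z",round(s["eef_pos"][2],2),"F(bed)",np.round([c*f[0]+sn*f[1],-sn*f[0]+c*f[1],f[2]],2),"w",round(s["grip_width"],2),"gf",np.round(s["grasp_force"],1));return s
E
python3 - <<'E'
from h import *
b=np.load("w1.npz");print("tab from w1",wray([[285.5,160],[285.5,192]],54,b["pos"],b["rot"]).round(1).tolist())
R=tool(YP,-1)
ctrl.gripper_to(40)
ctrl.move_l([464.5,-100.9,100],R,vel=200)
st=sensors.read_state();p,d=optics.grab_frame("wrist");cv2.imwrite("pics/w2.png",p[:,:,::-1]);show()
print("contact",ctrl.move_l([464.5,-100.9,44],R,vel=80,threshold=6));show()
E
```

```text
tab from w1 [[484.1, -100.2, 54.0], [449.8, -101.9, 54.0]]
 t 4.19 plate [-11.1  232.16] z 101.39 F(bed) [-0.15 -0.5  -0.92] w 40.06 gf 0.0
contact False
 t 5.04 plate [-11.93 232.44] z 44.3 F(bed) [ 0.23  0.35 -0.01] w 40.01 gf 0.0
```

View pics/w2.png

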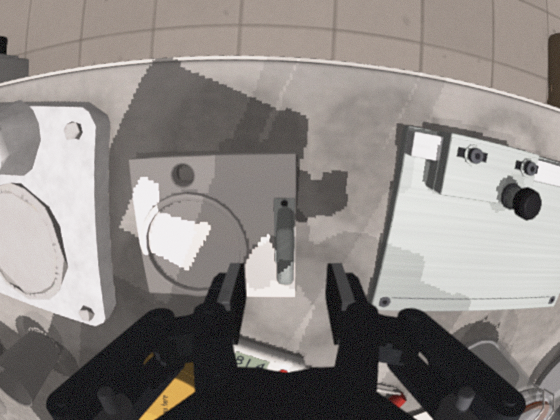

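The wrist view shows the tab at (285,245), centred between the jaws at columns 240 and 330. I'll close, lift, carry, and then lower gently.

```bash
python3 - <<'E'
from h import *
R=tool(YP,-1);RB=tool(YB,-1)
ctrl.gripper_to(0,force=60);s=show("grip")
p=np.array(s["eef_pos"])
ctrl.move_l([p[0],p[1],p[2]+15],R,vel=40);show("lift")
ctrl.move_l([p[0],p[1],p[2]+100],R,vel=120);show("up")
t=tabxy(-5,-60)
ctrl.move_l([*t,p[2]+100],RB,vel=150);show("over")
ctrl.move_l([*t,p[2]+12+12],RB,vel=80);ctrl.hold(.3);show("near")
a,d=optics.grab_frame("wrist");cv2.imwrite("pics/w3.png",a[:,:,::-1])
E
```

```text
grip t 5.42 plate [-11.69 232.4 ] z 44.72 F(bed) [-0.15  0.08  3.59] w 9.62 gf 59.1
lift t 5.96 plate [-11.65 232.39] z 59.88 F(bed) [ 0.26 -0.77 -2.42] w 9.12 gf 58.3
up t 6.82 plate [-12.43 232.64] z 143.93 F(bed) [-0.45  0.69 -1.88] w 9.15 gf 58.3
over t 8.92 plate [ -4.93 -59.21] z 144.68 F(bed) [-0.45  0.26 -2.44] w 8.87 gf 58.4
near t 10.32 plate [ -4.81 -60.23] z 69.21 F(bed) [ 0.41 -0.53 -2.05] w 9.38 gf 58.4
```

View pics/w3.png

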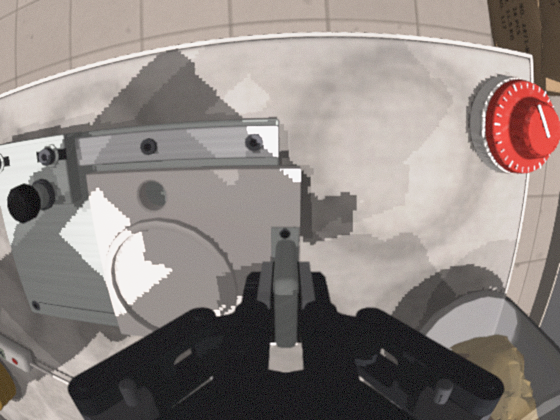

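The plate's rear edge, at about (90–300,170), sits parallel in front of the fence and short of the block's mouth at about (75,190). Lowering by feel.

```bash
python3 - <<'E'
from h import *
RB=tool(YB,-1);t=tabxy(-5,-60)
ctrl.move_l([*t,62],RB,vel=40);show()
ctrl.hold(.3)
print(ctrl.move_l([*t,50],RB,vel=8,threshold=3));s=show("touch")
ctrl.hold(.3);show("settle")
ctrl.gripper_to(16);ctrl.hold(.3);s=show("open")
ctrl.gripper_to(0,force=30);ctrl.hold(.3);show("regrip")
E
```

```text
t 10.68 plate [ -5.42 -59.58] z 61.26 F(bed) [-0.27 -0.45 -2.52] w 9.08 gf 58.3
True
touch t 11.78 plate [ -4.95 -60.09] z 56.75 F(bed) [-0.75 -0.01  4.78] w 9.33 gf 59.3
settle t 12.08 plate [ -4.94 -60.08] z 56.74 F(bed) [0.83 1.02 5.95] w 9.48 gf 59.5
open t 12.62 plate [ -6.26 -58.8 ] z 54.82 F(bed) [-0.47  0.57  0.1 ] w 16.49 gf 0.0
regrip t 13.14 plate [ -6.13 -58.97] z 55.03 F(bed) [-0.16 -0.83 -1.38] w 9.6 gf 32.6
```

```bash
python3 - <<'E'
from h import *
RB=tool(YB,-1);s=show();z=s["eef_pos"][2]
p=inbed(s["eef_pos"])
hit=ctrl.move_l([*bedxy(p[0]+12,p[1]),z],RB,vel=6,threshold=3);print(hit);s=show("fence");ctrl.hold(.3);show("settle")
a,d=optics.grab_frame("wrist");cv2.imwrite("pics/w4.png",a[:,:,::-1])
E
```

```text
t 13.14 plate [ -6.13 -58.97] z 55.03 F(bed) [-0.16 -0.83 -1.38] w 9.6 gf 32.6
True
fence t 14.1 plate [ -1.95 -58.94] z 55.03 F(bed) [ 0.23 -0.05  4.12] w 9.37 gf 33.4
settle t 14.4 plate [ -1.95 -58.93] z 55.01 F(bed) [ 1.01 -0.31  5.86] w 9.94 gf 33.6
```

View pics/w4.png

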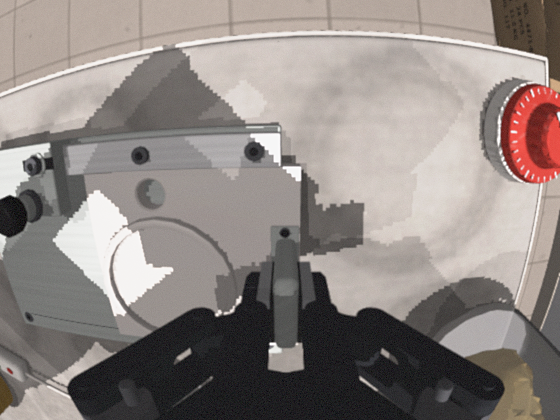

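The rear edge is now nearly at the fence. That stop came from the vertical force changing, not from touching the fence, so I'll keep going in +x.

```bash
python3 - <<'E'
from h import *
RB=tool(YB,-1);s=show();z=s["eef_pos"][2]+.3
p=inbed(s["eef_pos"])
hit=ctrl.move_l([*bedxy(p[0]+6,p[1]),z],RB,vel=4,threshold=3.5);print(hit);s=show("fence");ctrl.hold(.3);show("settle")
E
```

```text
t 14.45 plate [ -1.96 -58.94] z 55.0 F(bed) [ 0.8  -0.48  5.65] w 9.45 gf 33.6
True
fence t 15.07 plate [ -1.97 -58.96] z 55.01 F(bed) [-1.12  0.33  3.78] w 9.49 gf 33.3
settle t 15.38 plate [ -1.98 -58.94] z 55.0 F(bed) [-0.66 -0.03  4.21] w 9.59 gf 33.5
```

```bash
python3 - <<'E'
from h import *
RB=tool(YB,-1);s=show();z=s["eef_pos"][2]+.3
p=inbed(s["eef_pos"])
for k in range(3):
    hit=ctrl.move_l([*bedxy(p[0]+1+k,p[1]),z],RB,vel=5,threshold=7);ctrl.hold(.1);show(f"{k} {hit}")
    if hit:break
E
```

```text
t 15.38 plate [ -1.98 -58.94] z 55.0 F(bed) [-0.66 -0.03  4.21] w 9.59 gf 33.5
0 False t 15.93 plate [ -1.97 -58.88] z 54.98 F(bed) [-3.58 -0.73  5.86] w 9.41 gf 33.5
1 False t 16.38 plate [ -1.91 -58.89] z 54.99 F(bed) [-6.66 -0.15  7.98] w 9.83 gf 33.9
2 False t 16.83 plate [ -1.82 -58.94] z 55.03 F(bed) [-9.86 -0.94  8.65] w 9.66 gf 34.2
```

The fence contact is confirmed, with the plate reading x≈-1.9. Next I slide along +y in small steps and watch the forces.

```bash
cat >> h.py <<'E'
def slide(y0,y1,step,vel,thr,x=-1.2,z=55.3,fmax=14):
    RB=tool(YB,-1);y=y0
    while y<y1-1e-6:
        y=min(y+step,y1);hit=ctrl.move_l([*bedxy(x,y-51),z],RB,vel=vel,threshold=thr)
        s=show(f"cmd {y:.1f} {hit}")
        if hit or abs(s["force"][1])>fmax:return y
    return y
E
python3 - <<'E'
from h import *
slide(-59,-50,9,15,8)
slide(-50,-34,4,12,8)
E
```

```text
cmd -50.0 True t 17.31 plate [ -2.05 -53.23] z 54.99 F(bed) [0.09 0.88 3.57] w 9.87 gf 33.3
cmd -46.0 False t 18.12 plate [ -1.94 -45.85] z 55.01 F(bed) [-4.21 -0.65  2.52] w 9.44 gf 33.1
cmd -42.0 False t 18.61 plate [ -1.99 -41.85] z 54.99 F(bed) [-5.33 -1.72  1.15] w 9.77 gf 33.1
cmd -38.0 False t 19.09 plate [ -1.97 -37.87] z 55.03 F(bed) [-5.69 -2.16  1.81] w 9.34 gf 33.1
cmd -34.0 False t 19.57 plate [ -2.   -33.86] z 55.01 F(bed) [-5.   -1.95  1.74] w 9.36 gf 33.1
```

```bash
python3 - <<'E'
from h import *
slide(-34,-6,2,12,15,x=-1.5,z=55.2)
E
```

```text
cmd -32.0 False t 19.89 plate [ -1.99 -32.6 ] z 55.04 F(bed) [-3.65 -4.48  0.82] w 10.18 gf 32.9
cmd -30.0 False t 20.21 plate [ -1.97 -31.61] z 55.32 F(bed) [-5.88 -5.47  0.44] w 9.58 gf 32.9
cmd -28.0 False t 20.52 plate [ -2.   -28.82] z 55.09 F(bed) [-4.97 -3.83  1.68] w 9.4 gf 32.9
cmd -26.0 False t 20.84 plate [ -2.01 -26.33] z 55.01 F(bed) [-4.13 -2.8   1.58] w 9.46 gf 33.0
cmd -24.0 False t 21.16 plate [ -2.02 -24.24] z 55.03 F(bed) [-4.93 -2.74  1.02] w 9.56 gf 33.0
cmd -22.0 False t 21.48 plate [ -2.01 -22.19] z 55.04 F(bed) [-4.94 -3.39  1.76] w 9.66 gf 33.0
cmd -20.0 False t 21.79 plate [ -2.01 -20.19] z 55.02 F(bed) [-5.58 -2.88  2.22] w 9.75 gf 33.0
cmd -18.0 False t 22.11 plate [ -2.01 -18.19] z 55.03 F(bed) [-5.52 -2.5   2.58] w 9.58 gf 33.0
cmd -16.0 False t 22.43 plate [ -2.02 -16.18] z 55.04 F(bed) [-4.3  -2.65  1.  ] w 9.5 gf 33.0
cmd -14.0 False t 22.74 plate [ -2.03 -14.16] z 55.02 F(bed) [-4.   -3.55  1.78] w 9.62 gf 33.0
cmd -12.0 False t 23.06 plate [ -2.06 -12.21] z 55.02 F(bed) [-4.67 -2.58  1.89] w 9.67 gf 33.0
cmd -10.0 False t 23.38 plate [ -2.05 -10.15] z 55.0 F(bed) [-4.58 -3.54  1.63] w 9.7 gf 33.0
cmd -8.0 False t 23.69 plate [-2.05 -8.15] z 55.01 F(bed) [-4.67 -1.71  1.67] w 9.3 gf 33.0
cmd -6.0 False t 24.01 plate [-2.05 -6.18] z 55.03 F(bed) [-4.75 -2.64  1.49] w 9.87 gf 33.0
```

The bump came at about y=-31, which puts the click at y≈13–16. I'll approach in fine steps.

```bash
python3 - <<'E'
from h import *
slide(-6,6,3,12,15,x=-1.8,z=55.2)
RB=tool(YB,-1)
y=6
while y<17:
    y+=.7;ctrl.move_l([*bedxy(-1.8,y-51),55.2],RB,vel=6);s=show(f"cmd {y:.1f}")
    F=inbed(np.array(s["force"][:2])+B)
    if F[1]<-5.5:break
E
```

```text
cmd -3.0 False t 24.41 plate [-2.07 -3.03] z 55.0 F(bed) [-4.66 -3.23  1.52] w 9.74 gf 32.8
cmd 0.0 False t 24.81 plate [-2.06  0.14] z 55.04 F(bed) [-4.22 -2.66  1.5 ] w 9.75 gf 32.8
cmd 3.0 False t 25.21 plate [-2.08  3.18] z 55.02 F(bed) [-5.68 -2.5   0.52] w 9.9 gf 32.8
cmd 6.0 False t 25.61 plate [-2.09  6.5 ] z 55.02 F(bed) [-4.32 -0.06  2.28] w 9.52 gf 32.9
cmd 6.7 t 25.88 plate [-2.07  6.99] z 55.03 F(bed) [-5.11 -1.52  0.81] w 9.35 gf 32.9
cmd 7.4 t 26.14 plate [-2.07  7.73] z 55.01 F(bed) [-4.81 -0.77  1.29] w 9.65 gf 32.9
cmd 8.1 t 26.41 plate [-2.1  8.5] z 55.01 F(bed) [-4.82 -1.1   0.07] w 9.98 gf 32.9
cmd 8.8 t 26.68 plate [-2.1   9.32] z 55.0 F(bed) [-5.24  0.15  1.78] w 9.8 gf 33.0
cmd 9.5 t 26.94 plate [-2.1   9.94] z 54.99 F(bed) [-3.9  -0.48  2.14] w 10.21 gf 32.9
cmd 10.2 t 27.21 plate [-2.11 10.39] z 55.0 F(bed) [-4.77 -1.48  1.43] w 9.52 gf 32.9
cmd 10.9 t 27.48 plate [-2.08 10.92] z 55.02 F(bed) [-5.96 -2.44  1.  ] w 9.65 gf 32.9
cmd 11.6 t 27.74 plate [-2.1  11.59] z 55.0 F(bed) [-5.31 -0.58  0.75] w 9.68 gf 32.9
cmd 12.3 t 28.01 plate [-2.11 12.27] z 55.03 F(bed) [-5.06 -1.59  0.8 ] w 9.66 gf 32.8
cmd 13.0 t 28.27 plate [-2.12 12.95] z 55.0 F(bed) [-5.54 -2.29  0.64] w 9.82 gf 32.8
cmd 13.7 t 28.54 plate [-2.1  13.66] z 55.02 F(bed) [-5.41 -2.16  1.1 ] w 9.73 gf 32.9
cmd 14.4 t 28.81 plate [-2.09 14.37] z 55.02 F(bed) [-5.11 -2.62  2.08] w 9.54 gf 32.8
cmd 15.1 t 29.07 plate [-2.09 14.84] z 55.02 F(bed) [-5.1  -2.98 -0.4 ] w 9.2 gf 32.8
cmd 15.8 t 29.34 plate [-2.1  15.08] z 55.11 F(bed) [-5.14 -3.32  0.93] w 9.68 gf 32.7
cmd 16.5 t 29.61 plate [-2.1  15.27] z 55.19 F(bed) [-6.22 -5.53 -0.36] w 9.44 gf 32.7
```

The drive force fell off at y≈6.3, with the plate pulled ahead of command. Resistance with a slight rise starts at y≈14.8, which looks like the nose against the hole's trailing rim. I'll back off to the middle and pull gently the other way to confirm the lock.

```bash
python3 - <<'E'
from h import *
RB=tool(YB,-1)
y=16.5
for y in (14,12,11,10,9,8.2,7.4,6.6,5.8,5,4.2):
    ctrl.move_l([*bedxy(-1.9,y-51),55.2],RB,vel=6);s=show(f"cmd {y:.1f}")
    F=inbed(np.array(s["force"][:2])+B)
    if F[1]>4.5:break
E
```

```text
cmd 14.0 t 30.18 plate [-2.14 14.82] z 54.98 F(bed) [-4.68  1.21  2.99] w 9.61 gf 33.1
cmd 12.0 t 30.66 plate [-2.13 13.2 ] z 55.0 F(bed) [-5.69  2.4   2.53] w 9.55 gf 33.2
cmd 11.0 t 30.98 plate [-2.14 12.23] z 55.0 F(bed) [-5.73  2.88  2.44] w 9.97 gf 33.2
cmd 10.0 t 31.29 plate [-2.09 11.21] z 55.04 F(bed) [-5.6   2.74  3.45] w 9.83 gf 33.2
cmd 9.0 t 31.61 plate [-2.11 10.37] z 55.01 F(bed) [-3.72  3.49  3.51] w 9.73 gf 33.2
cmd 8.2 t 31.89 plate [-2.12 10.1 ] z 55.0 F(bed) [-5.02  5.74  3.46] w 9.47 gf 33.4
```

The nose stops the plate at y≈10.1 going back and y≈14.8 going forward, so it is locked with home at about y=12.4. I'll centre it, relax the fence push, and release.

```bash
python3 - <<'E'
from h import *
RB=tool(YB,-1)
ctrl.move_l([*bedxy(-1.9,13-51),55.2],RB,vel=8);show()
ctrl.move_l([*bedxy(-2.8,12.5-51),55.2],RB,vel=8);show("relaxed")
ctrl.gripper_to(24);ctrl.hold(.3);s=show("open")
p=np.array(s["eef_pos"])
ctrl.move_l([p[0],p[1],p[2]+25],RB,vel=40)
ctrl.move_l([p[0]-20,p[1],170],RB,vel=100);ctrl.hold(.3);s=show("up")
a,d=optics.grab_frame("wrist");cv2.imwrite("pics/w5.png",a[:,:,::-1]);np.savez("w5.npz",p=a,d=d,pos=s["eef_pos"],rot=s["eef_rot"])
E
```

```text
t 32.64 plate [-2.1  12.77] z 55.01 F(bed) [-5.66 -0.81  0.37] w 9.53 gf 32.8
relaxed t 32.92 plate [-2.24 12.64] z 55.16 F(bed) [-0.76 -0.35 -0.9 ] w 9.51 gf 32.6
open t 33.51 plate [-2.7  12.46] z 55.26 F(bed) [ 0.25  0.42 -0.2 ] w 23.99 gf 0.0
up t 35.65 plate [-22.84  11.62] z 169.42 F(bed) [-1.56 -0.1   0.01] w 24.28 gf 0.0
```

View pics/w5.png

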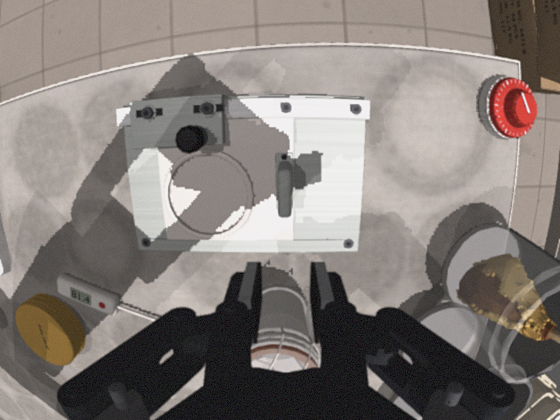

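The view shows the plate flat and square against the fence, with its ring at (212,190). The hole is hidden under the knob at (190,138), the tab is free at (284,185), and the jar is undisturbed. Handing in.

```bash
python3 -c "
from plant import ctrl
print(ctrl.finish_job())"
```

```text
the job is handed in; nothing more can be done
None
```

The plate lies against the fence under the block with the plunger felt to lock in its hole (it stopped the plate both ways), the tab is released, the jar was not touched, and the job is handed in after about 36 s; no verdict was returned.

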